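# Snap the dust cover onto a sample carrier and keep it pressed

## Robot

A 6-joint arm with a two-finger parallel gripper is mounted at the origin on the work surface. World frame = base frame: x ahead of the robot, y to its left, z up, the work surface at z = 0. Lengths are in m, angles in rad, forces in N, time in s.
With the tool pointing down it reaches from about 0.35 to 0.975 m from the base axis. Payload 7.1 kg.
Tool frame: the origin (TCP) lies between the finger pads; the fingertips stand 22 mm ahead of it and the grasp point (between the pads) lies 3 mm ahead of it; z points along the fingers, y is the direction in which the jaws open and shut (so a half turn about z gives the same grasp; the last joint's range is limited). The gripper opens to 88 mm and grips with 3 to 60 N. Pads are 20 mm wide; open, the fingers measure 115 mm over their backs; the gripper's body (75 mm by 178 mm) begins 61 mm behind the grasp point.
Start: joints at [-0.019, 0.423, 1.63, -0, 1.089, -0.019], TCP at [0.625, 0, 0.223] pointing down, gripper open.
Joint ranges: [-3, 3], [-0.9, 2.11], [0.09, 2.58], [-1.31, 4.45], [0.11, 2.69], [-2.54, 2.54]. Speed limits (rad/s): [2.39, 2.39, 3.01, 3.14, 3.14, 3.14].

## Interface

Orientations are given as a rotation vector (axis times angle).
In Python, from bench import manip gives the robot as it stands. Calls block until the motion is done:
- manip.move_pose(position, orientation): joint-space move of the TCP to a pose.
- manip.move_straight(position, feed=0.15, frame=None): straight line of the TCP; frame=None keeps the orientation; feed is the mean speed in m/s.
- manip.goto_joints(angles): joint-space move.
- manip.open() and manip.close_gripper(): open the fingers fully, or close them until they stop; the grip force is fixed at half the most.
- manip.pause(seconds).
- manip.solve_ik(position, orientation): joint angles nearest the present ones, or None.
- manip.read_camera(name): name is "scene" or "side" or "wrist"; returns a dict with "color" (384x512x3 uint8, blue, green, red), "fx", "fy", "cx", "cy" (pixels), "R" (3x3) and "t" (3): a world point X has camera coordinates R X + t; the wrist camera has in their place "hand_eye" (4x4, takes a point from camera to tool coordinates, whose origin is the TCP and whose axes are the flange's). Camera axes: x right, y down, z forward; pixel columns grow to the right and rows downward; lengths in m; the calibration is good to about 2 mm. A picture is of the moment at which its call begins: read the wrist's pose just before it. There is no depth.
A pose or a line that the arm cannot do raises manip.Unreachable and nothing moves.
- manip.sign_off(): hands the job in, once; it reports no verdict.
Trained networks look in the newest picture that a camera, given by its name, has taken for a name from the list of things; names that differ only in an ending like _2 or _b are one class to them, and where a whole thing is asked for, a point or a joint stands for the part that bears it (a point fixed in the world has none). Each returns a list of dicts, best first, with "score" (0 to 1); they miss things now and then, are a little off and sometimes report something else, mostly with a low value. They report only what shows in the picture. A call takes as long as a camera call. They do not tell look-alikes from the thing itself.
- manip.search_frame(camera, name): "xy" ([column, row] in pixels, amid what is visible of it).
- manip.outline_of(camera, name): "mask" (384x512 bool, what is visible of it) and "xy" ([column, row] in pixels, amid what is visible of it).
- manip.landmark_of(camera, name): "xy" ([column, row] in pixels: a listed point, or the origin of a listed thing).
Readings, each from a call of its own:
- manip.get_time_s(): time.
- manip.get_qpos(): joint angles.
- manip.get_qd(): joint speeds.
- manip.get_effort(): joint torques, N m.
- manip.get_tool_pos(): TCP position.
- manip.get_orientation(): TCP orientation.
- manip.get_wrist_force(): force on the tool from outside, world axes, zero at the start.
- manip.get_wrist_torque(): the same for the moment, N m.
- manip.get_finger_gap(): finger opening in m.
Only numpy, scipy, OpenCV 4.12 (cv2) and the standard library are available. Lean on these libraries where they do the work, as an engineer would, in place of code of your own. Each camera call takes 0.05 s, during which the arm holds its last target. There are 200 camera calls.

## Task

Take the blue cover by its knob out of the aluminium rack and put its stem through the eyelet of the sample carrier, then press it down until the two spring clips snap in behind the ball of the stem. Keep hold of the knob and keep pressing, so that the orange seat ring stays clearly squeezed down under the cover, and finish like that, still holding and pressing. Leave the yellow cover and everything else on the bench where they are.

Things in the scene. Friction and masses are not known exactly. Their poses are not given: they have to be found in the camera images.
- blue_cover_grip (a point): point on the blue cover's knob axis at grip height: 28 mm above the disc's underside, 22 mm above its upper face, 14 mm below the knob's top, 85 mm above the stem's tip. Knob: upright, round, 22 mm across, 36 mm high, on a disc 54 mm across, 6 mm thick. One stiff loose piece of about 120 g, round about z (up). It starts upright in either rack hole, disc lying on the rack
- blue_cover_under (a point): centre of the underside of the blue cover's disc, where the stem starts; z up along the knob
- blue_cover_tip (a point): tip of the blue cover's steel stem, 57 mm below the underside of the disc: the bottom of a round ball, 18 mm across, that ends the stem; above the ball the stem is 10 mm across up to the disc
- eyelet (a point): centre of the upper mouth of the eyelet: a 21 mm hole through the 6 mm top plate (aluminium, 100 x 64 mm) of the sample carrier, 66 mm above the table, z up. The seat ring round it stands higher, to 74 mm
- carrier: sample carrier, bolted down: dark base plate 110 x 70 x 8 mm, four posts, top plate at 60 to 66 mm height. Origin under the base plate's centre on the table, straight below the eyelet; x along its length, z up
- seat (a joint): orange seat ring round the eyelet, 48 mm outside, 32 mm inside, on springs: upper face 74 mm above the table at 0, pushed straight down by the cover's disc; metres, at most 0.004. About 3 N per mm: 4.5 N at 0.0015, 12 N fully squeezed. The cover's weight alone gives less than 0.0006
- clip_a (a joint): spring clip on the carrier's +x side below the eyelet: a level steel bar 6 mm thick at 34 mm height. 0 shut (11.6 mm between the two bars), grows outward in m: 0.0032 at the ball, at most 0.006. The ball needs up to roughly 10 N of push, most with the disc about 14 mm above the seat ring; from 8 mm on they snap shut over it, pulling it in, and the force drops
- clip_b (a joint): the same on the carrier's -x side
- rack: fixed aluminium rack for covers, 80 mm (x) x 170 mm (y), upper face 74 mm above the table; origin at the centre of its foot on the table. Two 24 mm holes through its top plate at 45 mm to either side of its middle along its y axis; one cover in each, 90 mm apart
- yellow_cover_grip (a point): grip point of the yellow cover, which has the same shape and hangs in the rack's other hole; leave it there
- pot_yellow: small clear pot with yellow lid, 32 mm across, 30 mm high, origin under its centre; leave alone
- pot_black: small clear pot with black lid, 32 mm across, 30 mm high, origin under its centre; leave alone
- vial: amber vial with white cap, 28 mm across, 60 mm high, origin under its centre; leave alone
- alu_block: loose aluminium block 100 x 70 x 22 mm, origin under its centre; leave alone
- driver: screwdriver lying on the table, 150 mm long; leave alone
Not all that is in view belongs to the job. What is meant by the part that bears blue_cover_grip is not turquoise, and is the larger of those in its own colour. Of the things that look like the carrier, the smaller one is meant.

How it is judged:
On the way, in this order (a step that is already met when the one before it is completed fails the run):
1. the blue cover is lifted clear out of the rack (height (world z) of blue_cover_tip above 0.076 m and contact force between the fingers and blue_cover above 0.5 N), for 0.1 s.
2. the tip of its stem is through the eyelet (horizontal distance between blue_cover_tip and eyelet below 0.008 m and z of blue_cover_tip in the frame of carrier below 0.058 m), for 0.05 s.
3. the clips have snapped shut behind the ball, the cover upright and down on the seat (horizontal distance between blue_cover_under and eyelet below 0.004 m and z of blue_cover_tip in the frame of carrier below 0.0185 m and angle between blue_cover_under's own z axis and vertical below 0.09 rad and value of joint each of clip_a, clip_b below 0.0018 m), for 0.1 s.
At the end, for the whole second after the job is handed in: blue cover upright within 5 degrees, centred on the eyelet within 4 mm, stem tip under 18.5 mm above the table, each clip open less than 1.8 mm, gripper still touching the cover, seat ring squeezed by more than 1.5 mm, all at rest through the last second (all of step 3 and value of joint seat above 0.0015 m and contact force between the fingers and blue_cover above 1 N and linear speed of blue_cover below 0.02 m/s); the arm keeps its last pose, push and grip.
It fails at once if the yellow cover is moved more than 25 mm (distance of yellow_cover_grip from where it was at the start of the episode above 0.025 m).
It fails at once if one of the other loose things is moved more than 25 mm (distance of any of pot_yellow, pot_black, vial, alu_block, driver from where it was at the start of the episode above 0.025 m).
It also fails if it takes over 43 s, if anything falls off the work surface, if the arm or the gripper's body presses on something with over 40 N, if the wrist force passes 120 N, or if a joint passes its speed limit or range.

## Working session

There is one attempt and no reset: what is moved stays moved. The work goes in short steps, each a Python script; the robot and the scene stay as the last script left them, time stands still between calls to the robot, and variables do not carry over. Pictures are saved under pics/ and viewed, about 8 in all and at most 12, crops included, and the job is handed in when it is done.

```bash
mkdir -p pics; ls
python3 - <<'E'
from bench import manip
import cv2,numpy as np
for c in ["scene","side"]:
    d=manip.read_camera(c)
    cv2.imwrite(f"pics/{c}0.png",cv2.resize(d["color"],(800,600),interpolation=cv2.INTER_CUBIC))
    np.savez(f"{c}.npz",**{k:np.array(v) for k,v in d.items()})
    print(c,d["fx"],d["cx"],d["cy"],(-np.array(d["R"]).T@np.array(d["t"])).round(3))
    for n in ["blue_cover_grip","blue_cover_under","yellow_cover_grip","eyelet","carrier","rack"]:
        print(n,[(np.round(r["xy"],1).tolist(),round(r["score"],2)) for r in manip.landmark_of(c,n)])
print(manip.get_time_s(), manip.get_orientation(), manip.get_wrist_force())
E
```

```text
pics
scene 466.5873943999036 259.39349510521157 187.19093785049495 [ 1.015 -0.373  0.969]
blue_cover_grip [([180.6, 252.3], 0.93), ([116.1, 276.2], 0.75), ([226.0, 293.3], 0.51)]
blue_cover_under [([221.5, 295.1], 0.78), ([124.7, 276.9], 0.78), ([180.1, 258.3], 0.64)]
yellow_cover_grip [([204.2, 220.3], 0.71)]
eyelet [([331.4, 93.5], 0.59)]
carrier [([286.0, 153.3], 0.77), ([325.1, 113.3], 0.68), ([290.9, 136.8], 0.67), ([376.7, 188.8], 0.65), ([336.1, 231.4], 0.24)]
rack [([202.4, 252.0], 0.69)]
side 428.1776593899437 256.93304355135456 193.23131386837093 [ 0.173 -0.636  0.772]
blue_cover_grip [([354.2, 241.8], 0.66), ([321.8, 253.8], 0.58), ([334.4, 313.7], 0.56), ([201.4, 258.7], 0.3)]
blue_cover_under [([325.3, 263.6], 0.76), ([334.3, 316.7], 0.57), ([357.3, 244.4], 0.48)]
yellow_cover_grip [([288.9, 231.7], 0.97), ([197.7, 257.3], 0.63)]
eyelet [([172.0, 146.6], 0.97), ([202.5, 176.7], 0.72)]
carrier [([204.0, 198.8], 0.97), ([177.3, 168.7], 0.94)]
rack [([300.5, 273.7], 0.76)]
0.7 [2.22143115e+00 2.22144003e+00 7.54463686e-05] [-0.11902304  0.33861491 -0.6984219 ]
```

View pics/scene0.png

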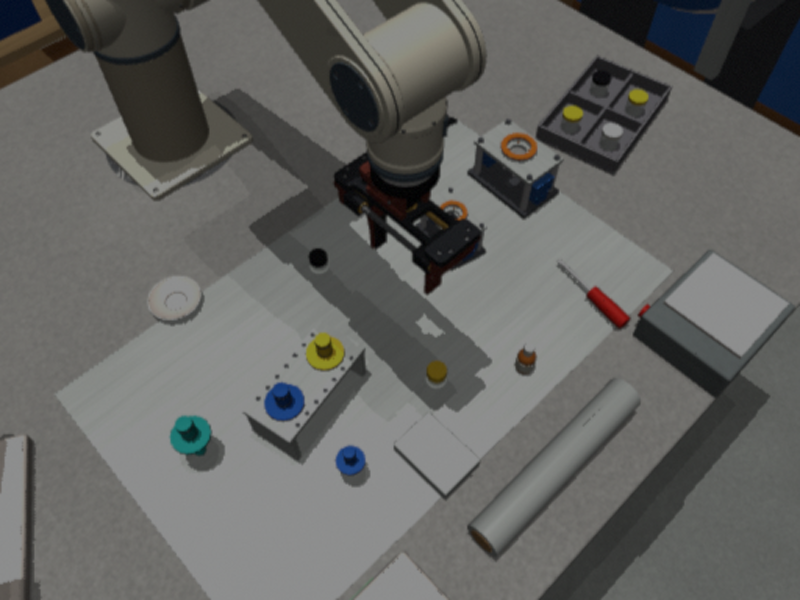

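View pics/side0.png

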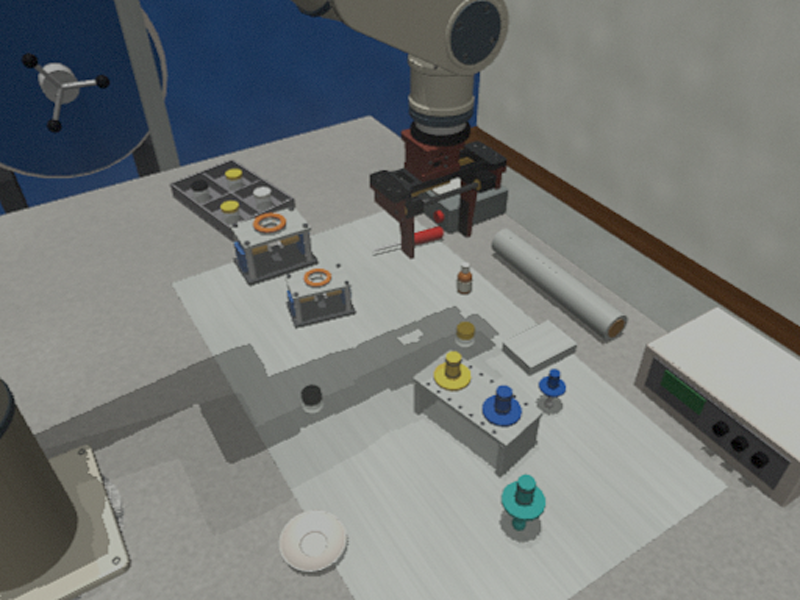

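The blue cover in the rack is at scene px ~(181,256) and side px ~(322,258) in native pixels. The loose small blue cover and the turquoise one are decoys. The smaller carrier is at side px ~(203,177); the gripper hides it in the scene view. Next I triangulate.

```bash
cat > h.py <<'E'
import numpy as np,cv2
from scipy.spatial.transform import Rotation as Ro
from bench import manip
def cam(name):
    if name=="wrist":
        p=np.array(manip.get_tool_pos());R=Ro.from_rotvec(manip.get_orientation()).as_matrix()
    d=manip.read_camera(name)
    if name=="wrist":
        T=np.eye(4);T[:3,:3]=R;T[:3,3]=p
        W=np.linalg.inv(T@np.array(d["hand_eye"]));d["R"],d["t"]=W[:3,:3],W[:3,3]
    return d
def plane(d,uv,z):
    """pixels -> world points on height z"""
    uv=np.atleast_2d(uv);R=np.array(d["R"]);c=-R.T@np.array(d["t"])
    r=np.c_[(uv[:,0]-d["cx"])/d["fx"],(uv[:,1]-d["cy"])/d["fy"],np.ones(len(uv))]@R
    return c+r*((z-c[2])/r[:,2])[:,None]
def proj(d,X):
    x=np.array(d["R"])@np.array(X)+np.array(d["t"])
    return np.array([x[0]/x[2]*d["fx"]+d["cx"],x[1]/x[2]*d["fy"]+d["cy"]])
def tri(ds,uvs):
    A=[];b=[]
    for d,uv in zip(ds,uvs):
        R=np.array(d["R"]);c=-R.T@np.array(d["t"])
        r=plane(d,uv,0)[0]-c;r/=np.linalg.norm(r);P=np.eye(3)-np.outer(r,r);A.append(P);b.append(P@c)
    return np.linalg.lstsq(np.vstack(A),np.hstack(b),rcond=None)[0]
def colmask(d,lo,hi,near,rad):
    hsv=cv2.cvtColor(d["color"],cv2.COLOR_BGR2HSV)
    m=cv2.inRange(hsv,np.array(lo),np.array(hi));k=np.zeros_like(m)
    cv2.circle(k,tuple(int(v) for v in near),int(rad),255,-1);return m&k
def circ(d,m,z):
    """outer hull of mask on plane z: circle centre and radius"""
    pts=np.argwhere(m)[:,::-1].astype(np.float32)
    h=cv2.convexHull(pts)[:,0]
    q=plane(d,h,z)[:,:2];s=np.linalg.lstsq(np.c_[2*q,np.ones(len(q))],(q**2).sum(1),rcond=None)[0]
    return s[:2],np.sqrt(s[2]+s[:2]@s[:2])
E
python3 - <<'E'
from h import *
L=lambda c:{k:(v if v.ndim else v.item()) for k,v in np.load(c+".npz").items()}
s,e=L("scene"),L("side")
print("grip tri",tri([s,e],[(180.6,252.3),(321.8,253.8)]), plane(s,(180.6,252.3),.102),plane(e,(321.8,253.8),.102))
print("yel",plane(s,(204.2,220.3),.102),plane(e,(288.9,231.7),.102))
print("eyelet",plane(e,(202.5,176.7),.066))
print("carrier",plane(e,(204.0,198.8),0))
for n,d,nr in [("scene",s,(181,256)),("side",e,(322,260))]:
    m=colmask(d,(100,120,40),(130,255,255),nr,20);print(n,(m>0).sum(),circ(d,m,.08))
m=colmask(e,(5,120,60),(22,255,255),(203,177),14);print((m>0).sum(),circ(e,m,.074))
# other things
for n in ["pot_yellow","pot_black","vial","alu_block","driver"]:
    for c,d in [("scene",s),("side",e)]:
        print(n,c,[(plane(d,r["xy"],0)[0].round(3).tolist(),round(r["score"],2)) for r in manip.landmark_of(c,n)[:3]])
E
```

```text
grip tri [ 0.59965896 -0.19805934  0.10153783] [[ 0.5999673  -0.19831034  0.102     ]] [[ 0.59934231 -0.19817786  0.102     ]]
yel [[ 0.57575413 -0.11493898  0.102     ]] [[ 0.57898282 -0.10910492  0.102     ]]
eyelet [[0.52503907 0.21251516 0.066     ]]
carrier [[0.51708863 0.20058494 0.        ]]
scene 428 (array([ 0.59802185, -0.19845523]), np.float64(0.026325324805858974))
side 389 (array([ 0.60244006, -0.19389141]), np.float64(0.030407311275872803))
83 (array([0.52114661, 0.20104905]), np.float64(0.022864034780135878))
pot_yellow scene [([0.696, 0.007, -0.0], 0.55)]
pot_yellow side [([0.693, 0.004, 0.0], 0.49)]
pot_black scene [([0.421, 0.009, 0.0], 0.43)]
pot_black side [([0.416, 0.009, -0.0], 0.62)]
vial scene [([0.758, 0.126, 0.0], 0.72)]
vial side [([0.752, 0.118, 0.0], 0.5), ([0.653, -0.157, 0.0], 0.39)]
alu_block scene [([0.777, -0.084, 0.0], 0.86)]
alu_block side [([0.762, -0.083, 0.0], 0.76)]
driver scene [([0.748, 0.291, 0.0], 0.84)]
driver side [([0.754, 0.286, -0.0], 0.63)]
```

```bash
cat >> h.py <<'E'
def ori(yaw): return (Ro.from_euler('z',yaw)*Ro.from_rotvec([np.pi/2**.5,np.pi/2**.5,0])).as_rotvec()
E
python3 - <<'E'
from h import *
manip.move_pose([.521,.201,.26],ori(0)); d=cam("wrist"); print(np.array(d["hand_eye"]).round(3))
cv2.imwrite("pics/w1.png",d["color"]);np.savez("w1.npz",**{k:np.array(v) for k,v in d.items()})
e=proj(d,(.521,.201,.074));print(e,[(r["xy"],r["score"]) for r in manip.landmark_of("wrist","eyelet")])
m=colmask(d,(5,120,50),(22,255,255),e,70);print((m>0).sum(),circ(d,m,.074))
manip.move_pose([.599,-.198,.26],ori(.25)); d=cam("wrist")
cv2.imwrite("pics/w2.png",d["color"]);np.savez("w2.npz",**{k:np.array(v) for k,v in d.items()})
e=proj(d,(.599,-.198,.08));print(e,[(r["xy"],r["score"]) for r in manip.landmark_of("wrist","blue_cover_grip")])
print([plane(d,r["xy"],.102)[0].round(4) for r in manip.landmark_of("wrist","blue_cover_grip")])
m=colmask(d,(100,120,30),(130,255,255),e,70);print((m>0).sum(),circ(d,m,.08))
s=cam("scene");cv2.imwrite("pics/s2.png",s["color"])
m=colmask(s,(5,120,50),(22,255,255),(290,135),14);print("scene ring",(m>0).sum(),circ(s,m,.074))
print(manip.get_time_s(),manip.get_qpos())
a=cv2.imread("pics/w1.png");b=cv2.imread("pics/w2.png")
cv2.imwrite("pics/w12.png",cv2.resize(np.hstack([a,b]),(800,300),interpolation=cv2.INTER_AREA))
E
```

```text
[[ 0.    -0.968 -0.251  0.068]
 [ 1.     0.    -0.     0.001]
 [ 0.    -0.251  0.968 -0.161]
 [ 0.     0.     0.     1.   ]]
[254.01257672 172.63751539] [([255.3, 172.1], 0.95), ([245.8, 18.4], 0.69)]
522 (array([0.52285205, 0.203778  ]), np.float64(0.02274792163799789))
[254.31512429 174.56930045] [([251.3, 175.3], 0.83), ([191.0, 250.2], 0.79), ([336.3, 180.6], 0.66)]
[array([ 0.5948, -0.1954,  0.102 ]), array([ 0.5451, -0.3067,  0.102 ]), array([ 0.6927, -0.1769,  0.102 ])]
1354 (array([ 0.63027668, -0.19545284]), np.float64(0.04987102976900651))
scene ring 127 (array([0.52166256, 0.20372621]), np.float64(0.02298215156519004))
3.925 [-3.36484192e-01  3.93245218e-01  1.58353931e+00  9.57803680e-05
  1.16475787e+00 -5.87886412e-01]
```

View pics/w12.png

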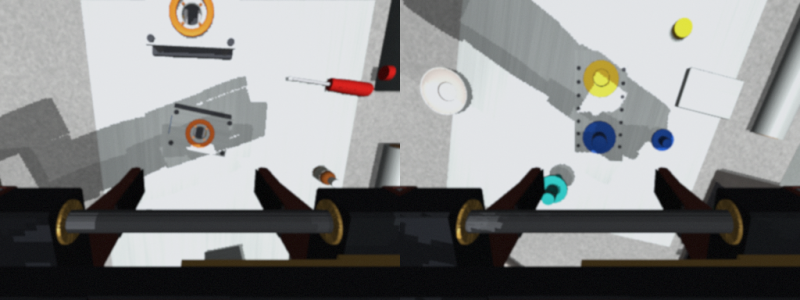

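Left view: small carrier ring at (200,133) in the montage. Right view: blue cover at (598,137) in the rack, small blue decoy at (662,140), turquoise decoy at (553,188). Both decoys are clear of the fingers. I'll refine the fits offline.

Run:
```python
from h import *
L=lambda c:{k:(v if v.ndim else v.item()) for k,v in np.load(c+".npz").items()}
w1,w2,s,e=L("w1"),L("w2"),L("scene"),L("side")
for lo in [(3,90,30),(3,120,50),(3,90,90)]:
    m=colmask(w1,lo,(25,255,255),(254,172),30);print("w1 ring",(m>0).sum(),circ(w1,m,.074))
    m=colmask(e,lo,(25,255,255),(203,177),14);print("side ring",(m>0).sum(),circ(e,m,.074))
print("lm",plane(w1,(255.3,172.1),.066))
for r in (32,40):
    m=colmask(w2,(100,90,20),(130,255,255),(254,174),r);print("w2 disc",(m>0).sum(),circ(w2,m,.08))
c=[w1["color"][130:215,205:305],w2["color"][130:215,205:305]]
cv2.imwrite("pics/c.png",cv2.resize(np.hstack(c),(800,340),interpolation=cv2.INTER_NEAREST))
```

```text
w1 ring 600 (array([0.52275083, 0.20373172]), np.float64(0.023180587707693403))
side ring 97 (array([0.51579336, 0.18530721]), np.float64(0.035747884445678904))
w1 ring 522 (array([0.52285205, 0.203778  ]), np.float64(0.02274792163799789))
side ring 83 (array([0.52114661, 0.20104905]), np.float64(0.022864034780135878))
w1 ring 600 (array([0.52275083, 0.20373172]), np.float64(0.023180587707693403))
side ring 97 (array([0.51579336, 0.18530721]), np.float64(0.035747884445678904))
lm [[0.52264113 0.20014808 0.066     ]]
w2 disc 1380 (array([ 0.59976536, -0.19946864]), np.float64(0.026240257847176672))
w2 disc 1380 (array([ 0.59976536, -0.19946864]), np.float64(0.026240257847176672))
```

View pics/c.png

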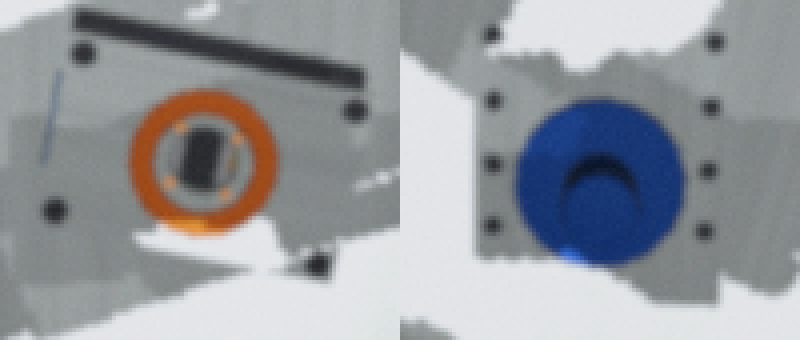

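Run:
```python
from h import *
o=ori(.25)
manip.move_straight([.5995,-.199,.105],feed=.12)
manip.close_gripper(); print("gap",manip.get_finger_gap())
manip.move_straight([.5995,-.199,.235],feed=.12); print("gap",manip.get_finger_gap(),manip.get_wrist_force(),manip.get_time_s())
manip.move_pose([.5222,.2035,.235],ori(.0))
manip.pause(.2)
p=manip.get_tool_pos();f=manip.get_wrist_force();print(p,f,manip.get_wrist_torque())
for c in ["wrist","scene","side"]:
    d=cam(c);cv2.imwrite(f"pics/h_{c}.png",d["color"]);np.savez(f"h_{c}.npz",**{k:np.array(v) for k,v in d.items()})
    zt=p[2]-.031
    e=proj(d,(p[0],p[1],zt+.006));m=colmask(d,(100,90,20),(130,255,255),e,60);print(c,e,(m>0).sum(),circ(d,m,zt+.006 ))
    print(" tip",[(r["xy"],round(r["score"],2),plane(d,r["xy"],p[2]-.088)[0].round(4)) for r in manip.landmark_of(c,"blue_cover_tip")[:2]],proj(d,(p[0],p[1],p[2]-.088)))
ims=[cv2.resize(cv2.imread(f"pics/h_{c}.png"),(400,300)) for c in ["wrist","scene","side"]]
e=proj(d,p)
cr=cv2.resize(d["color"][int(e[1])-20:int(e[1])+85,int(e[0])-70:int(e[0])+70],(400,300))
cv2.imwrite("pics/h.png",np.vstack([np.hstack(ims[:2]),np.hstack([ims[2],cr])]));print(manip.get_time_s())
```

```text
gap 0.021168362078129783
gap 0.020994610047034352 [-0.10096576  0.08829737 -1.53066148] 7.6417
[0.52260453 0.20273313 0.23495093] [-0.69860728 -0.27615778 -0.47694235] [-0.01215265  0.07395684  0.02574689]
wrist [254.07859775 217.0108906 ] 3397 (array([0.52312437, 0.20184367]), np.float64(0.026758286611881857))
 tip [] [254.27743793 193.51294642]
scene [292.38326952  96.5404398 ] 537 (array([0.57962625, 0.17511316]), np.float64(0.09820990057776899))
 tip [([128.5, 288.6], 0.76, array([ 0.6128, -0.3232,  0.147 ])), ([224.9, 303.4], 0.72, array([ 0.7577, -0.2133,  0.147 ]))] [290.83132026 115.67829851]
side [198.1020863  132.69895947] 340 (array([0.59904971, 0.24848182]), np.float64(0.24400380227291404))
 tip [([198.1, 150.0], 0.77, array([0.5252, 0.2218, 0.147 ])), ([350.9, 261.0], 0.61, array([ 0.6059, -0.2715,  0.147 ]))] [200.49595558 153.89094604]
9.6583
```

View pics/h.png

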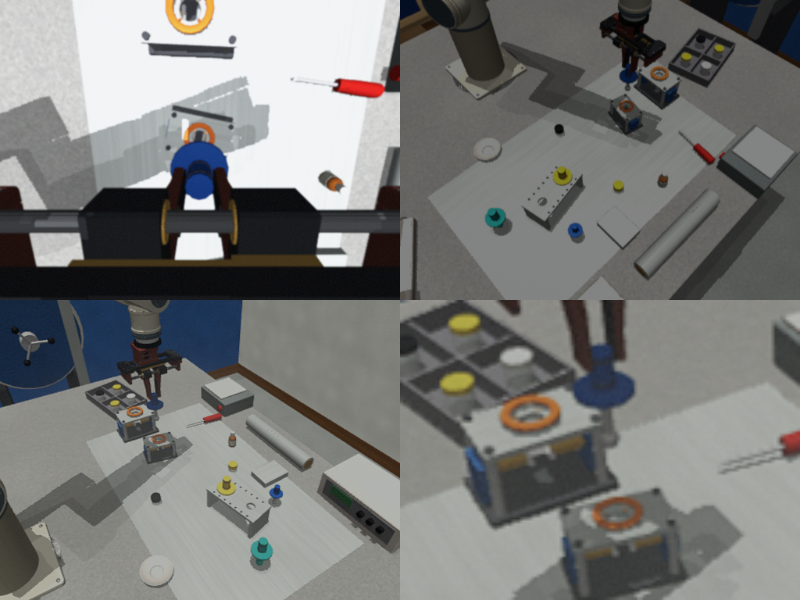

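The cover is held upright (gap 21 mm) above the small carrier, and its rack hole is empty. The fitted held disc against the ring gives a 1–2 mm correction. I'll go lower and compare using the fixed cameras as well.

```bash
cat >> h.py <<'E'
from scipy.optimize import least_squares
def discfit(d,p,zu):
    """held disc (underside at zu) from near-side contour, radius fixed"""
    e=proj(d,(p[0],p[1],zu+.003));m=colmask(d,(100,90,20),(130,255,255),e,16)
    cs,_=cv2.findContours(m,cv2.RETR_EXTERNAL,cv2.CHAIN_APPROX_NONE)
    c=max(cs,key=cv2.contourArea)[:,0].astype(float);c=c[c[:,1]>e[1]+1]
    c+=.5*(c-e)/np.linalg.norm(c-e,axis=1)[:,None]
    q=plane(d,c,zu)[:,:2]
    f=least_squares(lambda x:np.linalg.norm(q-x,axis=1)-.027,p[:2],loss="soft_l1",f_scale=.001)
    return f.x,np.abs(f.fun).mean(),len(c)
E
python3 - <<'E'
from h import *
manip.move_straight([.5223,.2042,.168],feed=.1);manip.pause(.4)
p=np.array(manip.get_tool_pos());print(p,manip.get_orientation(),manip.get_wrist_force())
L=lambda c:{k:(v if v.ndim else v.item()) for k,v in np.load(c+".npz").items()}
ims=[]
for c,s0 in [("scene",None),("side",None)]:
    d=cam(c);zu=p[2]-.031;print(c,discfit(d,p,zu))
    d2=d if c=="scene" else L("side")
    m=colmask(d,(3,120,50),(25,255,255),proj(d,(.522,.203,.074)),14);print(" ring now",(m>0).sum(),circ(d,m,.074))
    e=proj(d,(.5225,.2035,.1)).astype(int);ims.append(cv2.resize(d["color"][e[1]-38:e[1]+38,e[0]-33:e[0]+33],(400,460),interpolation=cv2.INTER_CUBIC))
cv2.imwrite("pics/k.png",np.hstack(ims));print(manip.get_time_s())
E
```

```text
[0.52242978 0.20423456 0.16830431] [2.22131530e+00 2.22124874e+00 7.59880936e-04] [-0.27645051 -0.16124495 -1.54129935]
scene (array([0.51883881, 0.20675105]), np.float64(0.0007692834368980681), 23)
 ring now 111 (array([0.52195556, 0.20369456]), np.float64(0.022974421007272525))
side (array([0.52290776, 0.2077487 ]), np.float64(0.001138385316847861), 22)
 ring now 61 (array([0.52107376, 0.20192274]), np.float64(0.02238979106884385))
10.975
```

View pics/k.png

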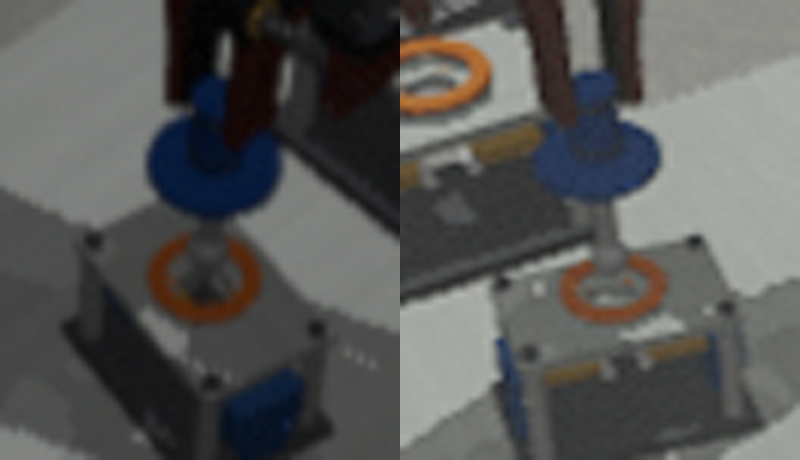

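```bash
cat >> h.py <<'E'
def step(xy,z,feed=.05):
    manip.move_straight([xy[0],xy[1],z],feed=feed)
    p=np.array(manip.get_tool_pos());f=np.array(manip.get_wrist_force());t=np.array(manip.get_wrist_torque())
    print(round(manip.get_time_s(),2),"z",z,"p",p.round(4),"f",f.round(2),"t",t.round(3));return p,f
E
python3 - <<'E'
from h import *
xy=(.5225,.2043)
for z in (.160,.154,.151,.148,.145,.142):
    p,f=step(xy,z)
    if np.hypot(f[0],f[1])>5 or f[2]>5: break
E
```

```text
11.28 z 0.16 p [0.5221 0.2041 0.1593] f [-0.43  0.   -0.75] t [-0.001 -0.027  0.051]
11.55 z 0.154 p [0.5222 0.2042 0.1535] f [-0.1   0.02 -1.49] t [ 0.041  0.025 -0.005]
11.8 z 0.151 p [0.5224 0.2043 0.1508] f [-0.32 -0.11 -1.33] t [ 0.003  0.03  -0.032]
12.05 z 0.148 p [0.5224 0.2043 0.1478] f [-0.26  0.09 -0.36] t [ 0.008 -0.044 -0.   ]
12.3 z 0.145 p [0.5224 0.2042 0.1448] f [-0.56  0.12 -0.68] t [0.023 0.018 0.017]
12.55 z 0.142 p [0.5223 0.2042 0.1418] f [ 0.58  0.96 -1.67] t [ 0.047  0.015 -0.042]
```

Run:
```python
from h import *
xy=(.5225,.2043)
for z in (.137,.132,.128,.124,.121,.118,.115,.112,.109,.107,.105):
    p,f=step(xy,z)
    if np.hypot(f[0],f[1])>8 or f[2]>22: break
print(manip.get_finger_gap())
```

```text
12.8 z 0.137 p [0.5222 0.2042 0.1366] f [ 0.21  0.22 -1.59] t [-0.024 -0.046 -0.024]
13.05 z 0.132 p [0.5222 0.2042 0.1316] f [ 0.4   0.92 -1.46] t [-0.046 -0.023  0.039]
13.3 z 0.128 p [0.5223 0.2042 0.1277] f [ 0.01 -0.42 -1.45] t [ 0.012 -0.002 -0.027]
13.55 z 0.124 p [0.5223 0.2042 0.1237] f [-0.37  0.48 -1.39] t [-0.022  0.007 -0.017]
13.8 z 0.121 p [0.5225 0.2043 0.1209] f [ 0.8   0.17 -1.04] t [-0.004  0.021  0.012]
14.05 z 0.118 p [0.5226 0.2044 0.1181] f [-0.33  0.2   0.35] t [0.023 0.021 0.085]
14.3 z 0.115 p [0.5224 0.2042 0.1147] f [ 0.68 -0.4  -3.16] t [ 0.066 -0.161 -0.016]
14.55 z 0.112 p [0.5219 0.2041 0.111 ] f [  2.11   1.22 -10.4 ] t [ 0.109 -0.403  0.046]
14.8 z 0.109 p [0.5216 0.2039 0.1077] f [  2.27   1.5  -17.23] t [ 0.163 -0.563 -0.038]
15.05 z 0.107 p [0.5219 0.2041 0.1064] f [  1.03   0.62 -14.1 ] t [ 0.123 -0.393  0.022]
15.3 z 0.105 p [0.5226 0.2043 0.1053] f [-0.02  0.21 -6.15] t [ 0.058  0.03  -0.007]
0.020768476305238006
```

Run:
```python
from h import *
xy=(.5225,.2043)
for z in (.104,.103,.1022):
    p,f=step(xy,z,.03); 
manip.pause(.5)
for i in range(3): step(xy,.1022)
for c in ("scene","side"):
    d=cam(c);e=proj(d,(.5225,.2035,.085)).astype(int)
    cv2.imwrite(f"pics/z_{c}.png",cv2.resize(d["color"][e[1]-38:e[1]+38,e[0]-33:e[0]+33],(400,460),interpolation=cv2.INTER_CUBIC))
cv2.imwrite("pics/z.png",np.hstack([cv2.imread(f"pics/z_{c}.png") for c in ("scene","side")]))
```

```text
15.55 z 0.104 p [0.5229 0.2045 0.1046] f [-0.49 -0.16 -0.77] t [0.008 0.125 0.007]
15.8 z 0.103 p [0.523  0.2045 0.1035] f [-0.86  0.92  2.52] t [ 0.019  0.137 -0.036]
16.05 z 0.1022 p [0.523  0.2045 0.1027] f [-1.02  0.05  5.01] t [0.042 0.127 0.057]
16.8 z 0.1022 p [0.523  0.2045 0.1027] f [-0.8  -0.39  5.71] t [0.033 0.137 0.027]
17.05 z 0.1022 p [0.523  0.2045 0.1027] f [-0.72  0.15  4.93] t [-0.007  0.157  0.031]
17.3 z 0.1022 p [0.523  0.2045 0.1027] f [-1.54  0.1   5.49] t [ 0.003  0.167 -0.   ]
```

View pics/z.png

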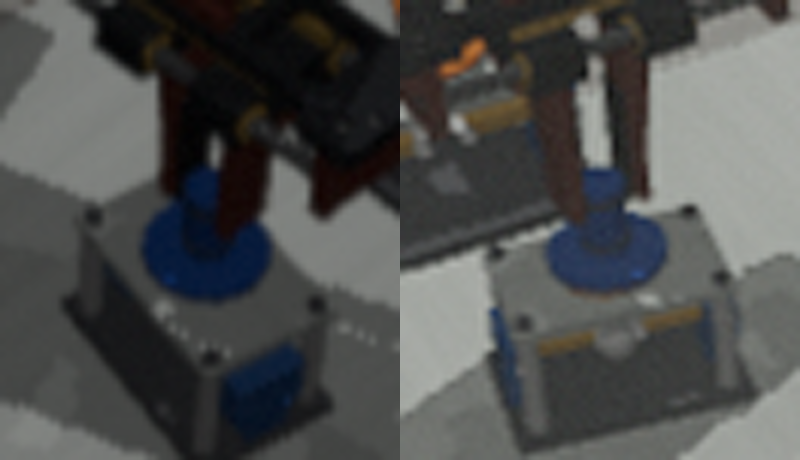

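The picture shows the cover level on the seat ring, at (205,250) and (607,250) in the crops. The ball is visible below the top plate. The force of about 5.5 N plus 1.2 N weight and the TCP height both give a squeeze of about 2.2 mm. I'll press slightly further for margin, then hand in.

Run:
```python
from h import *
xy=(.5225,.2043)
step(xy,.1014,.03); manip.pause(.5)
p=manip.get_tool_pos();f=[manip.get_wrist_force() for _ in range(5)]
print(p,np.mean(f,0),manip.get_finger_gap(),np.abs(manip.get_qd()).max(),manip.get_orientation(),manip.get_time_s())
if 5<np.mean(f,0)[2]<20: manip.sign_off();print("done")
```

```text
17.65 z 0.1014 p [0.523  0.2045 0.102 ] f [-1.28  0.09  7.86] t [-0.01   0.311 -0.062]
[0.52298541 0.20451907 0.1020353 ] [-0.3787338  -0.22949608  5.36721725] 0.020741980012062344 0.0022365942281573443 [2.22114978e+00 2.22112752e+00 1.61099703e-03] 18.15
the job is handed in; nothing more can be done
done
```

I took the blue cover from the rack and put its stem through the eyelet of the smaller carrier. I pressed it past the clips and handed in at 18.2 s, still gripping and pressing; no verdict was reported.

**Insertion:** The stem entered the eyelet with no noticeable contact force. The wrist then showed a downward pull of up to 17 N, which matches the clips closing over the ball. I did not see the expected 10 N push before that, probably because I only read the force every 3 mm.

**Last checks:**
- **Position:** TCP was at z = 0.1020 m, which means about 3 mm of seat squeeze if the knob did not slip in the grip.
- **Grip and rest:** The finger gap was 20.7 mm, the tool was vertical and the arm was at rest.
- **View:** The picture just before the final press showed the disc level and flat on the seat ring.

**Disagreement:** The final averaged wrist force was 5.4 N, about 6.6 N with the cover's weight, which gives only about 2.2 mm. The single reading just before it was 7.9 N, about 3 mm. The lower reading could come from noise, slight slip or leftover clip pull. Both estimates are above the 1.5 mm needed.

I did not measure the clip openings directly; I inferred them from the force and height. The yellow cover and the other loose things were not touched by any planned move, but I did not measure their positions again at the end.

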